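Check the race transponder plate and show its label

TASK

At the race-car pit table, take the transponder plate with the orange label by its clear end (never by the frosted, notched end that carries the label) and lay it flat and squarely on top of the grey check block, ends flush, with the frosted end over the block's red end; let it lie there for a second so that it is read. Then lift it off, still by the clear end, and show it to the viewer: hold it level, label up, frosted end towards the viewer's camera, with the label about 10 cm above the centre of the white disc, and finish while holding it still there - do not put it down or let go. Leave the plate with the blue label and everything else on the table where they are.

Things in the scene. Friction and masses are not known exactly. Their poses are not given: they have to be found in the camera images.
- plate: Your plate, loose, 110 x 36 x 6 mm, 45 g, lying label up on a rest at nearly any yaw. Origin: centre of underside; x along it to the frosted end, z up out of the label side. Clear plastic x -55 to +20 mm (black chip mid-way), frosted white +20 to +55 with an ORANGE label on top and one 8 mm corner notch at +x +y. Grip the long edges (36 mm apart), finger middle between x -45 and +5 mm.
- rest_a: Fixed yellow rest under your plate's middle: round, 32 mm across, 20 mm high, with a foot 52 mm across in its lowest 8 mm; origin under its centre, on the table.
- plate_label (a point): Point on top of the orange-label plate at the middle of the frosted end: plate x = +35, y = 0, z = +6 mm.
- plate_clear_end (a point): Point on top of the orange-label plate at the outer edge of its clear end: plate x = -55, y = 0, z = +6 mm.
- block: Check block, fixed: grey bar 110 x 24 mm, flat top 40 mm above the table, on a foot 140 x 60 x 6 mm; the plate is as long and overhangs it 6 mm each side. Origin: centre of underside; x along it to its red end (away from the robot, within 20 degrees of straight ahead), z up. Seated, the plate's origin is 40 mm above this one, axes agreeing.
- block_red (a point): Point on the block's top in the red end: block x = +35, y = 0, z = +40 mm; the plate's label point lies straight over it (6 mm higher) when the plate is seated.
- viewer: Viewer, fixed: grey base 180 x 90 x 6 mm with a white disc (64 mm across, green centre) and at its far end a black camera on a pillar, front 86 mm beyond the disc's centre, top 123 mm above the table, 60 mm wide. Origin: on the table under the disc's centre; x from disc to camera (away from the robot, within 20 degrees of straight ahead), z up.
- disc (a point): Centre of the white disc's top, 8 mm above the table; axes as the viewer's.
- other_plate: Team-mate's transponder plate, same as yours but with a BLUE label field, loose on the other yellow rest; same origin and axes. Leave it alone.
- wheel_1: Loose race-car wheel lying flat, black tyre and white rim, 66 mm across, 26 mm high, origin under its centre. Leave it alone.
- wheel_2: Another such wheel, 66 mm across, 26 mm high, origin under its centre. Leave it alone.
- spray_can: Loose red and white spray can, 52 mm across, 190 mm high, standing upright; origin under its centre. Leave it alone.
- glue: Loose small white glue bottle with a red cap, 28 mm across, 80 mm high, standing upright; origin under its centre. Leave it alone.
- driver: Loose screwdriver with a blue handle, 170 mm long, lying on the table beyond the rests. Leave it alone.
Not all that is in view belongs to the job. What is shaped like the plate but brown or purple is not meant.

How it is judged:
By the outcome, as a careful person would: the job done as asked, in the order asked, and still so for the second after the job is handed in, while the arm keeps its last pose, push and grip.
It also fails if it takes over 48 s, if anything falls off the work surface, if the arm or the gripper's body presses on something with over 40 N, if the wrist force passes 120 N, or if a joint passes its speed limit or range.

ROBOT

A 6-joint arm with a two-finger parallel gripper is mounted at the origin on the work surface. World frame = base frame: x ahead of the robot, y to its left, z up, the work surface at z = 0. Lengths are in m, angles in rad, forces in N, time in s.
With the tool pointing down it reaches from about 0.325 to 0.9 m from the base axis. Payload 6.1 kg.
Tool frame: the origin (TCP) lies on the centre line of the jaws, within the pads' length; the fingertips stand 14 mm ahead of it and the grasp point (between the pads) lies 5 mm behind it; y points along the fingers, z is the direction in which the jaws open and shut, and the axes are right-handed (so a half turn about y gives the same grasp; the last joint's range is limited). The gripper opens to 85 mm and grips with 20 to 120 N. Pads are 22 mm wide; open, the fingers measure 114 mm over their backs; the gripper's body (76 mm by 85 mm) begins 54 mm behind the grasp point. The pads swing forward as they close: fully open they stand 13 mm farther back than shut.
Start: joints at [-1.241, 0.22, 1.526, -0, 1.395, -0.126], TCP at [0.275, -0.561, 0.245] pointing down, gripper open.
Joint ranges: [-2.98, 2.98], [-0.91, 2.08], [0.09, 2.57], [-1.24, 4.39], [0.2, 2.65], [-2.68, 2.68]. Speed limits (rad/s): [2.57, 2.57, 3.01, 3.14, 3.14, 3.14].

INTERFACE

Orientations are given as a unit quaternion [w, x, y, z].
In Python, from plant import bot gives the robot as it stands.
- The arm moves only by the tool send_rows, never from a script. Its argument "series" is text: rows parted by semicolons, each of 7 numbers parted by spaces: the shift along the tool's x, y, z in cm, then the turn, a rotation vector about the tool's x, y, z in rad, then the opening, from -1 (shut) to 1 (fully open), so that 0 is half open. In form: x y z ax ay az claw; .... A call has 1 to 20 rows; each row is the pose to reach, as a shift and turn from the pose measured when the call began, along the tool's axes at that moment; what a row does not reach only later rows make up. A row lasts 1/8 s, in which the tool goes at most 62.5 mm and 10.7 degrees, less where a joint would pass 70% of its speed; a pose out of reach is approached as far as the arm can. A call with a gripper value outside its range is refused whole. The fingers move at their own pace and stop on an object; "force" is the grip in N (left out, the last holds). Time passes only in rows, so rows that repeat a pose let the fingers close. It gives the time, the measured TCP pose, the force and the opening at its end, in the units of the state.
- bot.observe(): the state, without advancing time (a new reading comes with each control period).
- bot.grab_frame(name): name is "scene" or "top"; returns a dict with "color" (420x560x3 uint8, blue, green, red), "fov_y" (degrees; the focal length in pixels is half the picture's height over the tangent of half this angle, whatever the lens; pixels are square), "cx", "cy" (the principal point, pixels), "xyz" and "rotation" of the camera in the world. Camera axes: x right, y down, z forward; pixel columns grow to the right and rows downward; lengths in m; the calibration is good to about 2 mm. A picture is of the moment at which its call begins. There is no depth.
- bot.job_done(): hands the job in, once; it reports no verdict.
The state is a dict: "time_s": time; "qpos": joint angles; "qvel": joint speeds; "tau": joint torques, N m; "eef_pos": TCP position; "ee_rot": TCP orientation; "contact_force": force on the tool from outside, world axes, zero at the start; "moment": the same for the moment, N m; "opening": opening from 0.0 (shut) to 1.0 (fully open).
Only numpy, scipy, OpenCV 4.12 (cv2) and the standard library are available. Lean on these libraries where they do the work, as an engineer would, in place of code of your own. Each camera call takes 0.05 s, during which the arm holds its last target. There are 200 camera calls.

## Working session

There is one attempt and no reset: what is moved stays moved. The work goes in short steps, Python scripts to look and compute and a tool call to move; the robot and the scene stay as the last step left them, time stands still between calls to the robot, and variables do not carry over. Pictures are saved under pics/ and viewed, about 8 in all and at most 12, crops included, and the job is handed in when it is done.

Besides the shell and the picture viewer there is one more tool, called after "Request:" by a JSON object that holds its "name" and its "arguments". send_rows: Moves the arm, as the interface text tells. Its arguments: {"type":"object","properties":{"series":{"type":"string"},"force":{"type":"number"}},"required":["series"]}

```bash
ls; mkdir -p pics
python3 - <<'E'
from plant import bot
import cv2
print(bot.observe())
for n in("scene","top"):
    f=bot.grab_frame(n); cv2.imwrite(f"pics/{n}0.png",f["color"])
    print(n,{k:v for k,v in f.items() if k!="color"})
E
```

```text
pics
{'time_s': 0.0, 'qpos': array([-1.24109327e+00,  2.21202207e-01,  1.52762283e+00,  9.20947471e-06,
        1.39470379e+00, -1.26081539e-01]), 'qvel': array([-0.001271  , -0.00013154, -0.00187169,  0.00106236,  0.00032278,
       -0.00057476]), 'tau': array([ 1.43261514e-03, -4.96888340e+01, -3.89395344e+01,  2.13476545e-05,
        1.09700576e-02, -4.43923298e-06]), 'eef_pos': array([ 0.27492389, -0.56063753,  0.24420784]), 'ee_rot': array([ 0.15968596, -0.15981872,  0.68950548, -0.68814284]), 'contact_force': array([-0.84742891, -0.14619581,  0.00622982]), 'moment': array([-0.09135452,  0.0636208 ,  0.00985539]), 'opening': 0.999669506929239}
scene {'fov_y': 44.19753279229323, 'cx': 279.0787158272988, 'cy': 211.66714960924983, 'xyz': array([1.2964219 , 0.54307332, 0.69168082]), 'rotation': array([-0.21265164,  0.42072044,  0.7768117 , -0.41753704])}
top {'fov_y': 55.02273222424827, 'cx': 282.22611990427606, 'cy': 208.3625121224779, 'xyz': array([0.32119891, 0.03196627, 1.13848958]), 'rotation': array([-0.06738229,  0.71403172, -0.69297367,  0.07352429])}
```

View pics/top0.png

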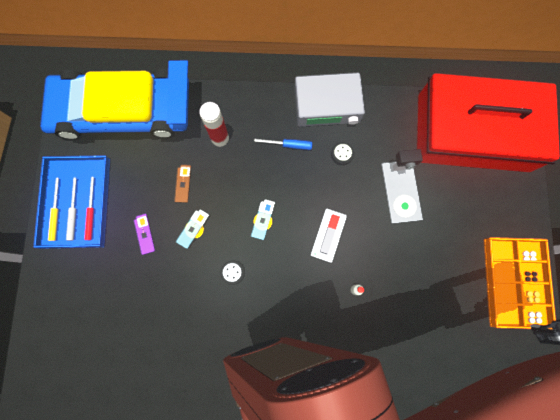

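View pics/scene0.png

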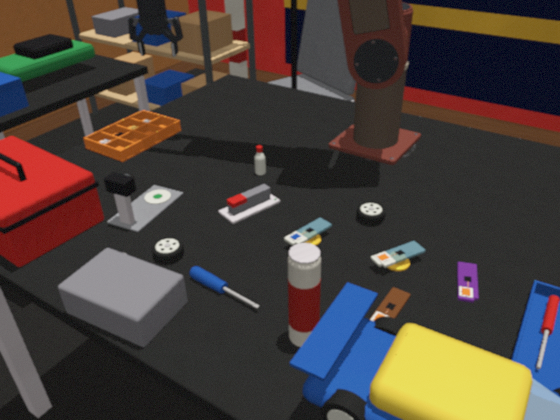

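The top picture shows four plate shapes: orange-label/clear at (193,228) on a yellow rest, blue-label at (263,219) on a yellow rest, brown at (183,184), and purple at (145,234). Only (193,228) is clear/frosted with an orange label, so it is the plate meant. The block is at (329,235) with its red end up, and the viewer disc is at (405,206). I'll confirm with an enlarged crop.

Run:
```python
import cv2,numpy as np
a=cv2.imread("pics/top0.png");b=cv2.imread("pics/scene0.png")
def c(im,x,y,w=50,h=37):
    p=im[y:y+h,x:x+w]; p=cv2.resize(p,(400,296),interpolation=cv2.INTER_CUBIC)
    for i in range(0,w,10): cv2.putText(p,str(x+i),(i*8,8),0,.3,(0,255,0)); cv2.line(p,(i*8+4,8),(i*8+4,14),(0,255,0))
    for i in range(0,h,10): cv2.putText(p,str(y+i),(0,i*8+8),0,.3,(0,255,255)); cv2.line(p,(20,i*8+4),(26,i*8+4),(0,255,255))
    return p
im=np.vstack([np.hstack([c(a,170,208),c(b,365,238,66,49)]),np.hstack([c(a,300,200,80,74*1)[:, :],c(a,370,145,108,80)])])
cv2.imwrite("pics/c1.png",im)
```

```text
(no output)
```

View pics/c1.png

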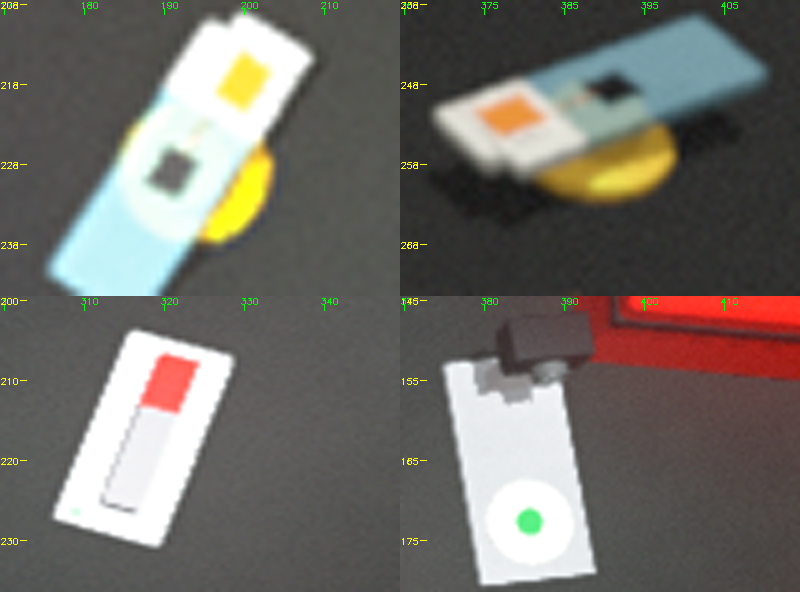

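The crop confirms the plate: clear body, frosted end with an orange label, and a +y-side notch at top (197,210). Next I'll measure all the poses.

```bash
cat > h.py <<'E'
import cv2,numpy as np
from scipy.spatial.transform import Rotation as R
def cam(f):
    fl=f["color"].shape[0]/2/np.tan(np.radians(f["fov_y"])/2)
    q=f["rotation"]; return dict(f=fl,c=np.array([f["cx"],f["cy"]]),t=f["xyz"],R=R.from_quat(q,scalar_first=True).as_matrix())
def proj(C,P):
    p=(np.atleast_2d(P)-C["t"])@C["R"]; return p[:,:2]/p[:,2:]*C["f"]+C["c"]
def back(C,uv,z):
    uv=np.atleast_2d(uv); d=np.c_[(uv-C["c"])/C["f"],np.ones(len(uv))]@C["R"].T
    return C["t"]+d*((z-C["t"][2])/d[:,2])[:,None]
def quad(im,cond,box,k=8):
    x,y,w,h=box; p=cv2.resize(im[y:y+h,x:x+w],None,fx=k,fy=k,interpolation=cv2.INTER_CUBIC).astype(int)
    m=cond(p[...,0],p[...,1],p[...,2]).astype(np.uint8)
    c=max(cv2.findContours(m,0,2)[0],key=cv2.contourArea)
    M=cv2.moments(c); f=lambda v:(np.array(v)+.5)/k-.5+[x,y]
    return f(cv2.boxPoints(cv2.minAreaRect(c))),f([M["m10"]/M["m00"],M["m01"]/M["m00"]]),f(c[:,0])
def rect(C,q,z):
    P=back(C,q,z)[:,:2]; (c,s,a)=cv2.minAreaRect((P*1000).astype(np.float32))
    e=[P[1]-P[0],P[2]-P[1]]; e=max(e,key=np.linalg.norm); e=e*np.sign(e[0])
    return P.mean(0),np.arctan2(e[1],e[0]),sorted([np.linalg.norm(P[1]-P[0])*1e3,np.linalg.norm(P[2]-P[1])*1e3])
def body(x,y,z,yaw,pts):
    return R.from_euler("z",yaw).apply(np.array(pts,float)/1e3)+[x,y,z]
E
cat > m.py <<'E'
from h import *
from plant import bot
T=bot.grab_frame("top");S=bot.grab_frame("scene");t=cam(T);s=cam(S);a=T["color"];b=S["color"]
pq,pc,_=quad(a,lambda B,G,Rr:(B>130),(165,200,60,58)); print("plate",rect(t,pq,.026))
oq,oc,_=quad(a,lambda B,G,Rr:(B<150)&(Rr>200),(193,213,13,11)); L=back(t,oc,.026)[0]; print("label top",oc,L)
bq,bc,_=quad(a,lambda B,G,Rr:(B>150)|((Rr>150)),(305,200,50,70)); print("block",rect(t,bq,.006))
rq,rc,_=quad(a,lambda B,G,Rr:(Rr>180)&(B<140),(320,205,30,30)); print("red",rc,rect(t,rq,.04))
gq,gc,_=quad(a,lambda B,G,Rr:(G>150)&(Rr<170)&(B<200),(395,195,20,20)); print("green",back(t,gc,.008))
vq,vc,_=quad(a,lambda B,G,Rr:(B>130),(375,165,50,65)); P=back(t,vq,.006); print("viewerq",P[:,:2])
# scene camera
lq,lc,_=quad(b,lambda B,G,Rr:(Rr-B>80),(372,247,15,10)); print("label scene",back(s,lc,.026))
gq,gc,_=quad(b,lambda B,G,Rr:(G-Rr>40),(148,188,20,16)); print("green scene",back(s,gc,.008))
rq,rc,_=quad(b,lambda B,G,Rr:(Rr-B>80),(222,185,35,28)); print("red scene c",rc)
E
python3 m.py
```

```text
plate (array([0.4835494 , 0.27461109]), np.float64(-0.49605285607260097), [np.float64(42.28642590534413), np.float64(114.9802690230881)])
label top [199.95645601 217.7338213 ] [0.51251219 0.25462034 0.026     ]
block (array([ 0.4782312 , -0.10772497]), np.float64(-0.30380723341098664), [np.float64(66.87120822674778), np.float64(146.12741376721138)])
red [333.370492   221.27905634] (array([ 0.51145653, -0.11674784]), np.float64(-0.3098704754574899), [np.float64(21.487765106756754), np.float64(36.85069744714729)])
green [[ 0.56925485 -0.32589569  0.008     ]]
viewerq [[ 0.69066595 -0.26113233]
 [ 0.70987606 -0.35577066]
 [ 0.53018175 -0.3777664 ]
 [ 0.51218085 -0.2858669 ]]
label scene [[0.50735155 0.25154248 0.026     ]]
green scene [[ 0.56818553 -0.32623961  0.008     ]]
red scene c [236.27179612 199.69413573]
```

```bash
cat >> h.py <<'E'
from scipy.optimize import minimize
def prism(C,pose,outline,h,box,k=8):
    x,y,w,hh=box; m=np.zeros((hh*k,w*k),np.uint8)
    o=[[*p,0] for p in outline]; u=[[*p,h] for p in outline]
    A=(proj(C,body(*pose,o))-[x,y]+.5)*k-.5;B=(proj(C,body(*pose,u))-[x,y]+.5)*k-.5
    n=len(o); F=[A,B]+[np.array([A[i],A[(i+1)%n],B[(i+1)%n],B[i]]) for i in range(n)]
    for q in F: cv2.fillPoly(m,[np.round(q*16).astype(np.int32)],255,shift=4)
    return cv2.GaussianBlur(cv2.resize(m,(w,hh),interpolation=cv2.INTER_AREA),(3,3),.6)/255.
def fit(obs,p0,outline,h,z,fz=False):
    def cost(p):
        return sum(np.mean((prism(C,(p[0],p[1],z,p[2]),outline,h,box)-M)**2)*M.size for C,M,box in obs)
    S0=np.array(p0)+np.vstack([np.zeros(3),np.diag([.006,.006,.08])])
    r=minimize(cost,p0,method="Nelder-Mead",options=dict(initial_simplex=S0,xatol=1e-4,fatol=1e-3))
    return r.x.round(4),round(r.fun,2)
def soft(im,box,ch,lo,hi):
    x,y,w,h=box; p=im[y:y+h,x:x+w].astype(float); return np.clip((ch(p[...,0],p[...,1],p[...,2])-lo)/(hi-lo),0,1)
PL=[(-55,-18),(55,-18),(55,10),(47,10),(47,18),(-55,18)]
E
cat > m2.py <<'E'
from h import *
from plant import bot
T=bot.grab_frame("top");S=bot.grab_frame("scene");t=cam(T);s=cam(S);a=T["color"];b=S["color"]
Bc=lambda B,G,Rr:B
bx=(168,202,48,52);ot=(t,soft(a,bx,Bc,60,190),bx)
bs=(367,236,62,40);os_=(s,soft(b,bs,Bc,45,120),bs)
for n,o in(("top",[ot]),("scene",[os_]),("both",[ot,os_])): print("plate",n,fit(o,(.484,.275,-.55),PL,.006*1e3,.020))
bx=(305,202,46,66);m=lambda B,G,Rr:np.maximum(B,Rr);ob=(t,soft(a,bx,m,60,220),bx)
F=[(-70,-30),(70,-30),(70,30),(-70,30)]
print("block foot top",fit([ob],(.478,-.108,-.304),F,6,0))
def z(px,w): return px
bx=(322,208,22,22);orr=(t,soft(a,bx,lambda B,G,Rr:Rr-np.minimum(B,G)*1.0,30,130),bx)
for name,C,im,bx in(("top",t,a,(322,208,22,22)),("scene",s,b,(222,188,32,24))):
    M=soft(im,bx,lambda B,G,Rr:Rr-B,30,110)
    for x0 in (15,20):print("red",name,x0,fit([(C,M,bx)],(.478,-.108,-.304),[(x0,-12),(55,-12),(55,12),(x0,12)],34,.006))
bx=(378,178,50,52);V=[(-59,-45),(45,-45),(45,45),(-59,45)]
E
python3 m2.py
```

```text
plate top (array([ 0.484 ,  0.2759, -0.5139]), np.float64(80.08))
plate scene (array([ 0.4819,  0.2731, -0.504 ]), np.float64(44.49))
plate both (array([ 0.4827,  0.2742, -0.5064]), np.float64(146.47))
block foot top (array([ 0.4779, -0.108 , -0.3045]), np.float64(120.26))
red top 15 (array([ 0.4766, -0.1084, -0.2765]), np.float64(23.05))
red top 20 (array([ 0.4781, -0.106 , -0.3371]), np.float64(12.97))
red scene 15 (array([ 0.4791, -0.1378,  0.5047]), np.float64(104.62))
red scene 20 (array([ 0.4568, -0.1277, -0.1466]), np.float64(100.79))
```

```bash
cat >> h.py <<'E'
def tool(yaw): # tool x along yaw, y down
    c,s=np.cos(yaw),np.sin(yaw); return np.array([[c,0,-s],[s,0,c],[0,-1,0]])
def go(bot,p,yaw,flip=False):
    o=bot.observe(); R0=R.from_quat(o["ee_rot"],scalar_first=True).as_matrix(); G=tool(yaw)
    if flip: G=G@np.diag([-1,1,-1])
    print("t",round(o["time_s"],2),"pos",o["eef_pos"].round(4),"toolx yaw",round(np.arctan2(R0[1,0],R0[0,0]),3),"q",o["qpos"].round(3),"open",round(o["opening"],3),"F",o["contact_force"].round(1))
    print("shift cm",(R0.T@(np.array(p)-o["eef_pos"])*100).round(2),"turn",R.from_matrix(R0.T@G).as_rotvec().round(3),"len",np.linalg.norm(np.array(p)-o["eef_pos"]).round(3))
E
python3 - <<'E'
from h import *
from plant import bot
p=body(.4827,.2742,.02,-.506,[[-28,0,0]])[0]; print(p)
for f in(0,1): go(bot,[p[0],p[1],.12],-.506,f)
E
```

```text
[0.45820867 0.28777111 0.02      ]
t 0.3 pos [ 0.2751 -0.561   0.2449] toolx yaw -2.686 q [-1.241  0.221  1.527  0.     1.395 -0.126] open 0.999 F [-0.1  0.8  0.3]
shift cm [-53.8   12.54 -68.14] turn [ 0.00e+00 -2.18e+00 -1.00e-03] len 0.877
t 0.3 pos [ 0.2751 -0.561   0.2449] toolx yaw -2.686 q [-1.241  0.221  1.527  0.     1.395 -0.126] open 0.999 F [-0.1  0.8  0.3]
shift cm [-53.8   12.54 -68.14] turn [0.001 0.962 0.   ] len 0.877
```

Request:
{"name": "send_rows", "arguments": {"series": "-53.8 12.5 -68.1 0 -2.18 0 0.4;-53.8 12.5 -68.1 0 -2.18 0 0.4;-53.8 12.5 -68.1 0 -2.18 0 0.4;-53.8 12.5 -68.1 0 -2.18 0 0.4;-53.8 12.5 -68.1 0 -2.18 0 0.4;-53.8 12.5 -68.1 0 -2.18 0 0.4;-53.8 12.5 -68.1 0 -2.18 0 0.4;-53.8 12.5 -68.1 0 -2.18 0 0.4;-53.8 12.5 -68.1 0 -2.18 0 0.4;-53.8 12.5 -68.1 0 -2.18 0 0.4;-53.8 12.5 -68.1 0 -2.18 0 0.4;-53.8 12.5 -68.1 0 -2.18 0 0.4;-53.8 12.5 -68.1 0 -2.18 0 0.4;-53.8 12.5 -68.1 0 -2.18 0 0.4;-53.8 12.5 -68.1 0 -2.18 0 0.4;-53.8 12.5 -68.1 0 -2.18 0 0.4;-53.8 12.5 -68.1 0 -2.18 0 0.4;-53.8 12.5 -68.1 0 -2.18 0 0.4", "force": 40}}

```text
time_s: 2.55
eef_pos: [0.4587, 0.2863, 0.121]
ee_rot: [0.685, -0.684, 0.177, -0.178]
contact_force: [0.7, -0.5, -0.3]
opening: 0.7
```

Run:
```python
from h import *
from plant import bot
go(bot,[.4582,.2878,.021],-.506)
T=bot.grab_frame("scene");im=T["color"];C=cam(T)
cv2.imwrite("pics/s1.png",cv2.resize(im[170:290,340:500],None,fx=5,fy=5))
```

```text
t 2.55 pos [0.4587 0.2863 0.121 ] toolx yaw -0.508 q [ 4.120e-01  1.450e-01  1.859e+00  1.000e-03  1.137e+00 -6.520e-01] open 0.7 F [ 0.7 -0.5 -0.3]
shift cm [-0.12 10.    0.1 ] turn [-0.001 -0.002  0.   ] len 0.1
```

View pics/s1.png

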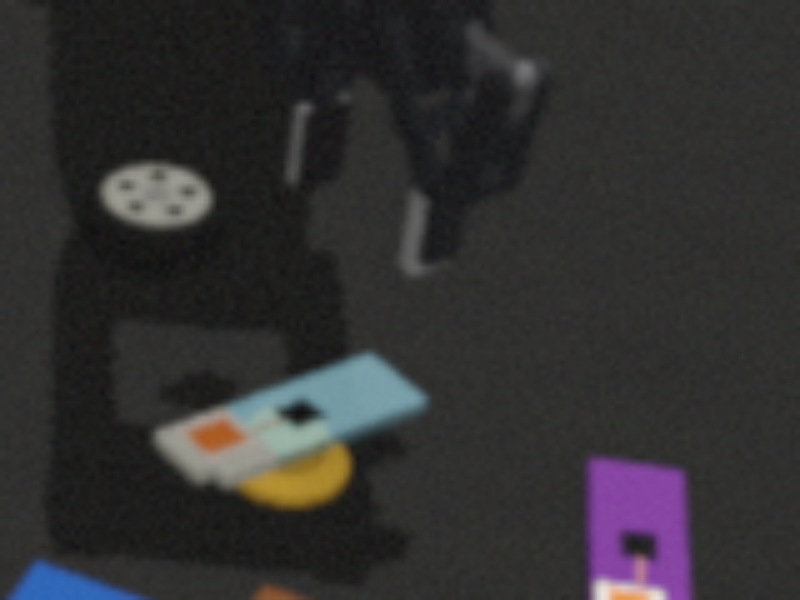

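The fingers (crop about (295,140) and (415,220)) stand over the plate's clear part, with the plate undisturbed and nothing between them. I'll descend and grip.

Request:
{"name": "send_rows", "arguments": {"series": "-0.1 4 0.1 0 0 0 0.4;-0.1 7 0.1 0 0 0 0.4;-0.1 9 0.1 0 0 0 0.4;-0.1 10 0.1 0 0 0 0.4;-0.1 10 0.1 0 0 0 0.4;-0.1 10 0.1 0 0 0 0.4;-0.1 10 0.1 0 0 0 0;-0.1 10 0.1 0 0 0 -0.4;-0.1 10 0.1 0 0 0 -0.6;-0.1 10 0.1 0 0 0 -0.6;-0.1 10 0.1 0 0 0 -0.6;-0.1 10 0.1 0 0 0 -0.6", "force": 40}}

```text
time_s: 4.1
eef_pos: [0.459, 0.2882, 0.0219]
ee_rot: [0.685, -0.684, 0.177, -0.178]
contact_force: [-1.2, -1.2, 6.9]
opening: 0.413
```

Run:
```python
from h import *
from plant import bot
go(bot,[.4582,.2878,.021],-.506)
p=body(.478,-.108,.04,-.3045,[[-28,0,0]])[0];print(p)
T=bot.grab_frame("scene");im=T["color"];C=cam(T)
cv2.imwrite("pics/s2.png",cv2.resize(im[190:290,340:460],None,fx=6,fy=6,interpolation=2))
```

```text
t 4.1 pos [0.459  0.2882 0.0219] toolx yaw -0.507 q [ 4.150e-01  3.000e-01  1.895e+00  1.000e-03  9.440e-01 -6.490e-01] open 0.413 F [-1.2 -1.2  6.9]
shift cm [-0.05  0.09 -0.07] turn [-0.002 -0.001  0.001] len 0.001
[ 0.45128808 -0.09960515  0.04      ]
```

View pics/s2.png

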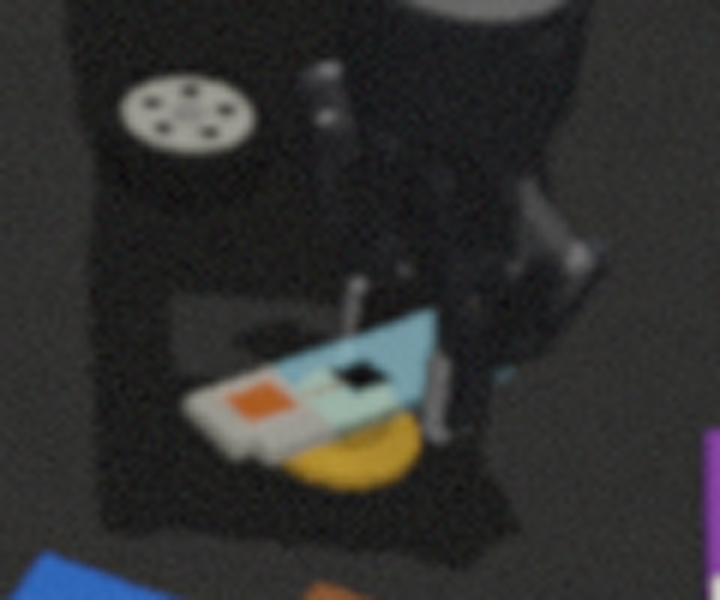

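The plate is gripped on its long edges by the clear part (pads at crop (355,305) and (437,395)), still flat on the rest, opening 0.413 ≈ 36 mm. I'll lift it and carry it above the block.

Request:
{"name": "send_rows", "arguments": {"series": "0 -2 0 0 0 0 -0.6;0 -5 0 0 0 0 -0.6;0 -8 0 0 0 0 -0.6;2 -9 -4 0 -0.03 0 -0.6;5 -9 -9 0 -0.06 0 -0.6;8 -9 -15 0 -0.1 0 -0.6;11 -9 -21 0 -0.13 0 -0.6;14 -9 -26 0 -0.16 0 -0.6;16.5 -9 -31 0 -0.19 0 -0.6;18 -8 -34 0 -0.203 0 -0.6;18.16 -6 -34.27 0 -0.203 0 -0.6;18.16 -6 -34.27 0 -0.203 0 -0.6;18.16 -6 -34.27 0 -0.203 0 -0.6;18.16 -6 -34.27 0 -0.203 0 -0.6;18.16 -6 -34.27 0 -0.203 0 -0.6", "force": 40}}

```text
time_s: 6.02
eef_pos: [0.4516, -0.0994, 0.082]
ee_rot: [0.699, -0.698, 0.106, -0.108]
contact_force: [-0.8, 0.6, -1.6]
opening: 0.414
```

Run:
```python
from h import *
from plant import bot
go(bot,[.4513,-.0996,.082],-.3045)
out=[]
for n in("scene","top"):
    T=bot.grab_frame(n);im=T["color"];C=cam(T); cv2.imwrite(f"pics/raw3_{n}.png",im)
    c=proj(C,[[.478,-.108,.06]])[0].astype(int); x,y=c-[40,37]
    p=cv2.resize(im[y:y+75,x:x+80],None,fx=5,fy=5,interpolation=2)
    out.append(p); print(n,x,y)
cv2.imwrite("pics/c3.png",np.hstack(out))
```

```text
t 6.03 pos [ 0.4516 -0.0994  0.082 ] toolx yaw -0.303 q [-3.890e-01  1.900e-02  2.079e+00  2.000e-03  1.041e+00 -1.658e+00] open 0.414 F [-0.8  0.6 -1.6]
shift cm [-0.02 -0.   -0.03] turn [-0.002  0.001  0.003] len 0.0
scene 207 149
top 291 195
```

View pics/c3.png

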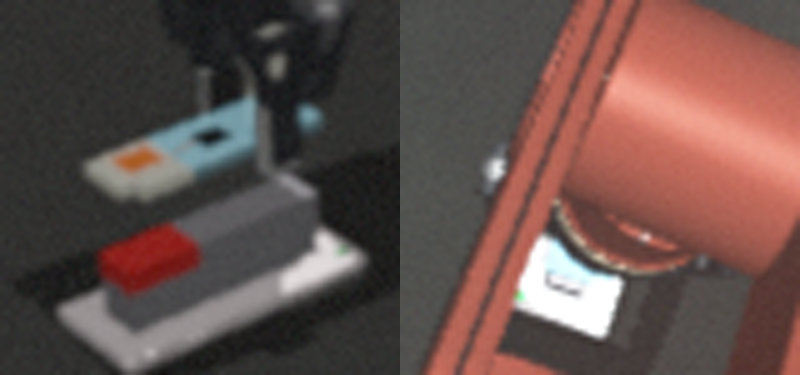

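Left crop: the plate is held level above the block, frosted end over the red end, and the top camera is blocked by the arm. I'll do a relative fit of the red end and the frosted end in the scene camera.

```bash
cat > m3.py <<'E'
from h import *
import sys
from plant import bot
S=bot.grab_frame("scene");s=cam(S);b=S["color"];o=bot.observe()
zu=float(sys.argv[1])
bx=(222,190,32,24);M=soft(b,bx,lambda B,G,Rr:Rr-B,25,85)
for x0 in (15,20):
  for h in (6,8,10): print("red",x0,h,*fit([(s,M,bx)],(.478,-.108,-.304),[(x0,-12),(55,-12),(55,12),(x0,12)],h,.04-h/1e3))
x,y=proj(s,body(.478,-.108,zu,-.304,[[40,0,0]]))[0].astype(int)-[18,13];bx=(x,y,32,26)
M=soft(b,bx,lambda B,G,Rr:Rr,70,110); FR=[(20,-18),(55,-18),(55,10),(47,10),(47,18),(20,18)]
for z in(zu-.002,zu,zu+.002): print("plate",z,*fit([(s,M,bx)],(.478,-.108,-.304),FR,6,z))
px=np.hstack([M,prism(s,(.478,-.108,zu,-.304),FR,6,bx)]);cv2.imwrite("pics/mask.png",cv2.resize((px*255).astype(np.uint8),None,fx=8,fy=8))
x,y=200,140
E
python3 m3.py .080
```

```text
red 15 6 [ 0.48   -0.1082 -0.2574] 17.94
red 15 8 [ 0.4786 -0.1085 -0.2731] 9.08
red 15 10 [ 0.4781 -0.1084 -0.308 ] 3.17
red 20 6 [ 0.4776 -0.1058 -0.2736] 28.51
red 20 8 [ 0.4771 -0.1074 -0.2874] 17.71
red 20 10 [ 0.4759 -0.1078 -0.304 ] 9.78
plate 0.078 [ 0.4712 -0.1135 -0.2005] 78.83
plate 0.08 [ 0.4731 -0.1124 -0.1783] 78.32
plate 0.082 [ 0.4764 -0.1088 -0.2205] 78.01
```

View pics/mask.png

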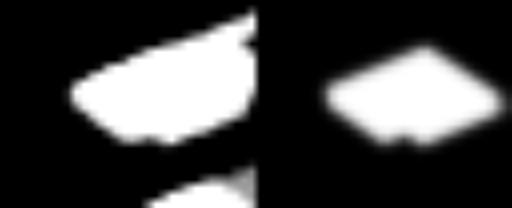

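```bash
sed -i 's/^bx=(222.*$/bx=0/; /^for x0/,/print("red"/d; s/bx=(x,y,32,26)/bx=(x,y,32,int(sys.argv[2]))/; s/lambda B,G,Rr:Rr,70,110/lambda B,G,Rr:2*Rr-B,60,130/; s/initial//' m3.py
sed -i 's/^bx=0$//' m3.py
cat >> m3.py <<'E'
c=M[2:-2].copy(); print("cov",M.sum().round(1),prism(s,(.478,-.108,zu,-.304),FR,6,bx).sum().round(1))
E
python3 m3.py .080 21
```

```text
plate 0.078 [ 0.474  -0.1124 -0.2655] 8.3
plate 0.08 [ 0.4767 -0.1091 -0.2798] 7.33
plate 0.082 [ 0.4793 -0.107  -0.2829] 7.28
cov 196.0 168.7
```

View pics/mask.png

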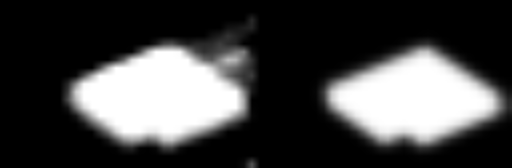

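Request:
{"name": "send_rows", "arguments": {"series": "0.05 1 0.05 0 0 0 -0.6;0.05 2.2 0.05 0 0 0 -0.6;0.05 3.2 0.05 0 0 0 -0.6;0.05 3.6 0.05 0 0 0 -0.6;0.05 3.6 0.05 0 0 0 -0.6;0.05 3.6 0.05 0 0 0 -0.6"}}

```text
time_s: 6.98
eef_pos: [0.4522, -0.0993, 0.0458]
ee_rot: [0.699, -0.698, 0.106, -0.108]
contact_force: [0.2, 0.3, -1.1]
opening: 0.41
```

```bash
cat > m4.py <<'E'
from h import *
import sys
from plant import bot
go(bot,[.4513,-.0996,.042],-.3055)
o=bot.observe(); zu=o["eef_pos"][2]-.0019
S=bot.grab_frame("scene");s=cam(S);b=S["color"]
cv2.imwrite("pics/"+sys.argv[1],cv2.resize(b[165:235,207:287],None,fx=8,fy=8,interpolation=2))
x,y=proj(s,body(.478,-.1083,zu,-.305,[[40,0,0]]))[0].astype(int)-[18,13];bx=(x,y,30,23)
M=soft(b,bx,lambda B,G,Rr:np.minimum(2*Rr-B,4*B-60),60,130); FR=[(20,-18),(55,-18),(55,10),(47,10),(47,18),(20,18)]
# block edges seen with red cap: ignore red (low B) but keep orange label by filling
M=np.where(soft(b,bx,lambda B,G,Rr:(Rr>150)&(G>60),0,1)>0,1,M)
for z in(zu,): print("plate",z,*fit([(s,M,bx)],(.478,-.108,-.304),FR,6,z))
E
python3 m4.py s4.png
```

```text
t 6.97 pos [ 0.4522 -0.0993  0.0458] toolx yaw -0.304 q [-3.880e-01  8.600e-02  2.091e+00  2.000e-03  9.620e-01 -1.656e+00] open 0.41 F [ 0.2  0.3 -1.1]
shift cm [-0.08  0.38 -0.06] turn [-0.002  0.002  0.002] len 0.004
plate 0.04390589414102923 [ 0.4794 -0.1071 -0.2916] 38.02
```

View pics/s4.png

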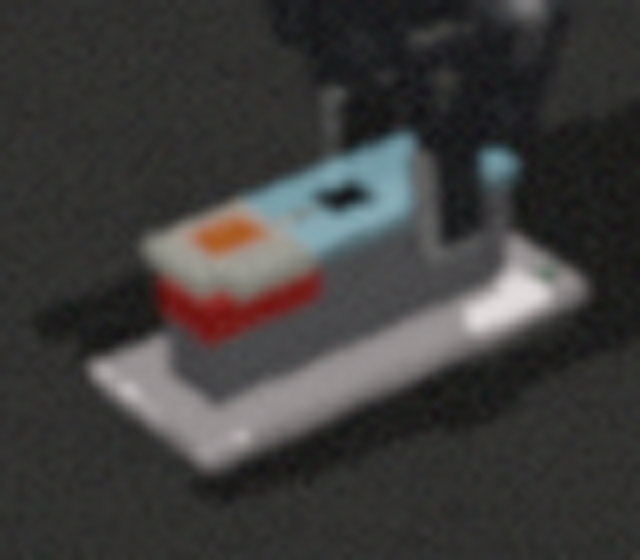

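```bash
cat > m5.py <<'E'
from h import *
import sys
from plant import bot
o=bot.observe(); zu=o["eef_pos"][2]-.0019 if len(sys.argv)<2 else float(sys.argv[1])
S=bot.grab_frame("scene");s=cam(S);b=S["color"]
bx=(221,189,27,16)
M=soft(b,bx,lambda B,G,Rr:np.where((Rr>150)&(G>60),200,np.minimum(2*Rr-B,2*G-60)),90,140)
FR=[(20,-18),(55,-18),(55,10),(47,10),(47,18),(20,18)]
for y in(None,): print("plate",zu.__round__(4),*fit([(s,M,bx)],(.478,-.108,-.304),FR,6,zu))
def c2(p): return sum((prism(s,(p[0],p[1],zu,-.304),FR,6,bx)-M).ravel()**2)
r=minimize(c2,(.478,-.108),method="Nelder-Mead",options=dict(initial_simplex=[(.478,-.108),(.482,-.108),(.478,-.104)],xatol=1e-4)); print("yaw fixed",r.x.round(4),round(r.fun,2))
d=r.x-[.478,-.1084]; print("plate rel block along,lat mm",(d@[.953,-.303]*1e3).round(1),(d@[.303,.953]*1e3).round(1))
P=prism(s,(r.x[0],r.x[1],zu,-.304),FR,6,bx)
print(((M-P)*9).round().astype(int))
E
python3 m5.py
```

```text
plate 0.044 [ 0.478  -0.1073 -0.3239] 4.97
yaw fixed [ 0.4779 -0.1081] 5.08
plate rel block along,lat mm -0.2 0.3
[[ 0  0  0  0  0  0  0  0  0  0  0  0  0  0 -1 -2 -3 -1  0  0  0  0  0  0
   0  0  0]
 [ 0  0  0  0  0  0  0  0  0  0  0  0 -1 -2  2  3  2  0 -1  0  0  0  0  0
   0  0  0]
 [ 0  0  0  0  0  0  0  0  0  0 -1  1  3  2  1  0  0  1  1  0 -1  0  1  2
   2  0  0]
 [ 0  0  0  0  0  0  0 -1 -1  1  4  2  1  0  0  0  0  0  1  2  4  6  5  3
   1  0  0]
 [ 0  0  0  0  0 -1 -2  0  3  1  1  0  0  0  0  0  0  0  0  0  1  4  2  0
   0  0  0]
 [ 0  0  0  0 -2 -1  1  1  0  0  0  0  0  0  0  0  0  0  0  0  0  1  2  0
  -1  0  0]
 [ 0  0  0 -1 -1  1  0  0  0  0  0  0  0  0  0  0  0  0  0  0  0  0  0  0
  -1 -1  0]
 [ 0  0  0 -1 -1  0  0  0  0  0  0  0  0  0  0  0  0  0  0  0  0  0  0  0
  -1 -3 -1]
 [ 0  0  0 -1 -3 -1  0  0  0  0  0  0  0  0  0  0  0  0  0  0  0  0  0  0
   0 -2 -1]
 [ 0  0  0  0 -1 -2  0  1  0  0  0  0  0  0  0  0  0  0  0  0  0  0  0  1
   3  3  0]
 [ 0  0  0  0  0 -1  0  4  1  0  0  0  0  0  0  0  0  0  0  0  1  2  2  2
  -1  0  0]
 [ 0  0  0  0  0  0  0 -1  2  2  0  0  0  1  1  0  0  0  1  2  1 -2 -1  0
   0  0  0]
 [ 0  0  0  0  0  0  0  0 -1 -2  3  2  2  2  2  2  1  3  2 -2 -1  0  0  0
   0  0  0]
 [ 0  0  0  0  0  0  0  0  0  0 -1 -2 -1 -1 -1 -3  1 -1 -1  0  0  0  0  0
   0  0  0]
 [ 0  0  0  0  0  0  0  0  0  0  0  0  0  0  0  0  0  0  0  0  0  0  0  0
   0  0  0]
 [ 0  0  0  0  0  0  0  0  0  0  0  0  0  0  0  0  0  0  0  0  0  0  0  0
   0  0  0]]
```

The fit puts the plate within about 0.3 mm and 0.02 rad of the block pose. I'll lower it, release it to lie freely, and wait.

Request:
{"name": "send_rows", "arguments": {"series": "0.02 0.2 0 0 0 0 -0.6;0.02 0.3 0 0 0 0 -0.6;0.02 0.4 0 0 0 0 -0.6;0.02 0.4 0 0 0 0 -0.6;0.02 0.4 0 0 0 0 -0.6;0.02 0.4 0 0 0 0 -0.6"}}

```text
time_s: 7.82
eef_pos: [0.4526, -0.0994, 0.0422]
ee_rot: [0.699, -0.698, 0.106, -0.108]
contact_force: [-2.7, 0.5, 4.2]
opening: 0.405
```

Request:
{"name": "send_rows", "arguments": {"series": "0 0 0 0 0 0 0;0 0 0 0 0 0 0.1;0 0 0 0 0 0 0.1;0 0 0 0 0 0 0.1;0 0 0 0 0 0 0.1;0 0 0 0 0 0 0.1"}}

```text
time_s: 8.57
eef_pos: [0.4526, -0.0994, 0.0422]
ee_rot: [0.699, -0.698, 0.106, -0.108]
contact_force: [0.5, -0.4, -1.1]
opening: 0.549
```

```bash
python3 m5.py .040 | head -3
python3 - <<'E'
from h import *
from plant import bot
b=bot.grab_frame("scene")["color"]
cv2.imwrite("pics/s5.png",cv2.resize(b[165:235,207:287],None,fx=8,fy=8,interpolation=2))
E
```

```text
plate 0.04 [ 0.4776 -0.1087 -0.2921] 4.31
yaw fixed [ 0.4775 -0.1085] 4.3
plate rel block along,lat mm -0.4 -0.2
```

View pics/s5.png

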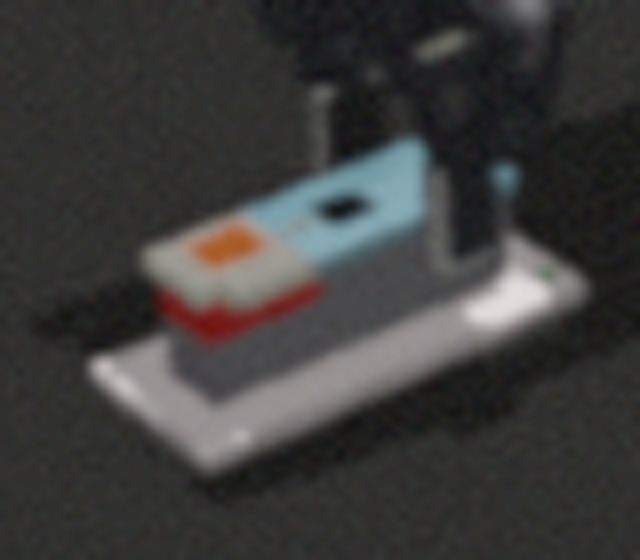

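The plate lies flat and free on the block, square and flush with it (frosted end at crop (225,265) over red), with the fingers clear on both sides. I'll wait more than 1 s, then regrip.

Request:
{"name": "send_rows", "arguments": {"series": "0 0 0 0 0 0 0.1;0 0 0 0 0 0 0.1;0 0 0 0 0 0 0.1;0 0 0 0 0 0 0.1;0 0 0 0 0 0 0.1;0 0 0 0 0 0 0.1;0 0 0 0 0 0 0.1;0 0 0 0 0 0 0.1;0 0 0 0 0 0 0.1;0 0 0 0 0 0 0.1;0 0 0 0 0 0 0.1;0 0 0 0 0 0 -0.2;0 0 0 0 0 0 -0.5;0 0 0 0 0 0 -0.6;0 0 0 0 0 0 -0.6;0 0 0 0 0 0 -0.6;0 0 0 0 0 0 -0.6", "force": 40}}

```text
time_s: 10.8
eef_pos: [0.4527, -0.0995, 0.0424]
ee_rot: [0.699, -0.698, 0.106, -0.108]
contact_force: [-2.0, 0.6, 5.6]
opening: 0.407
```

Run:
```python
from h import *
from plant import bot
# plate centre ~ (.4777,-.1085) with underside .04 now ; label target above disc, label top z .108
o=bot.observe(); d=np.array([np.cos(-.304),np.sin(-.304)])
k=(o["eef_pos"][:2]-[.4778,-.1085])@d; print("grip x mm",k*1e3)
yaw=.13; D=np.array([.5687,-.326]); e=np.array([np.cos(yaw),np.sin(yaw)])
p=D-e*(.035-k); go(bot,[*p,.108-.046+o["eef_pos"][2]],yaw)
```

```text
grip x mm -26.686509196935678
t 10.8 pos [ 0.4527 -0.0995  0.0424] toolx yaw -0.304 q [-3.880e-01  9.400e-02  2.092e+00  2.000e-03  9.540e-01 -1.656e+00] open 0.407 F [-2.   0.6  5.6]
shift cm [ 12.27  -6.2  -20.73] turn [-0.001 -0.434  0.003] len 0.249
```

Request:
{"name": "send_rows", "arguments": {"series": "0 -1.5 0 0 0 0 -0.6;0 -4 0 0 0 0 -0.6;0 -7 0 0 0 0 -0.6;1 -8 -2 0 -0.05 0 -0.6;3 -8 -5 0 -0.1 0 -0.6;5 -8 -9 0 -0.17 0 -0.6;7 -8 -13 0 -0.25 0 -0.6;9 -8 -16.5 0 -0.32 0 -0.6;11 -7.5 -19.5 0 -0.4 0 -0.6;12.3 -6.5 -20.7 0 -0.434 0 -0.6;12.3 -6.2 -20.7 0 -0.434 0 -0.6;12.3 -6.2 -20.7 0 -0.434 0 -0.6;12.3 -6.2 -20.7 0 -0.434 0 -0.6;12.3 -6.2 -20.7 0 -0.434 0 -0.6;12.3 -6.2 -20.7 0 -0.434 0 -0.6", "force": 40}}

```text
time_s: 12.68
eef_pos: [0.508, -0.3336, 0.1047]
ee_rot: [0.706, -0.705, -0.047, 0.045]
contact_force: [0.2, 0.9, -0.8]
opening: 0.408
```

Run:
```python
from h import *
from plant import bot
go(bot,[.5081,-.334,.1045],.13)
S=bot.grab_frame("scene");s=cam(S);b=S["color"]
T=bot.grab_frame("top");t=cam(T)
L=[.5687,-.326,.108]
print("label predicted scene",proj(s,[L])[0].round(1),"disc",proj(s,[[.5687,-.326,.008]])[0].round(1))
u,v=proj(s,[L])[0].astype(int)
m=lambda B,G,Rr:(Rr-B>80)
lq,lc,_=quad(b,m,(u-20,v-14,40,28)); print("label px",lc,back(s,lc,.108))
im=b[v-45:v+45,u-60:u+60].copy(); im=cv2.resize(im,None,fx=6,fy=6,interpolation=2)
pts=proj(s,body(.5687-.035*np.cos(.13),-.326-.035*np.sin(.13),.102,.13,[[x,y,6] for x,y in PL])); pts=((pts-[u-60,v-45]+.5)*6).astype(int)
cv2.polylines(im,[pts],True,(0,255,0),1)
cv2.imwrite("pics/s6.png",im); cv2.imwrite("pics/raw_top6.png",T["color"])
```

```text
t 12.68 pos [ 0.508  -0.3336  0.1047] toolx yaw 0.13 q [-0.712  0.314  1.692  0.003  1.134 -2.415] open 0.408 F [ 0.2  0.9 -0.8]
shift cm [-0.    0.02 -0.04] turn [-0.     0.     0.004] len 0.001
label predicted scene [150.6 160.5] disc [157.1 196. ]
label px [136.84421488 149.51349593] [[ 0.54560342 -0.39725016  0.108     ]]
```

View pics/s6.png

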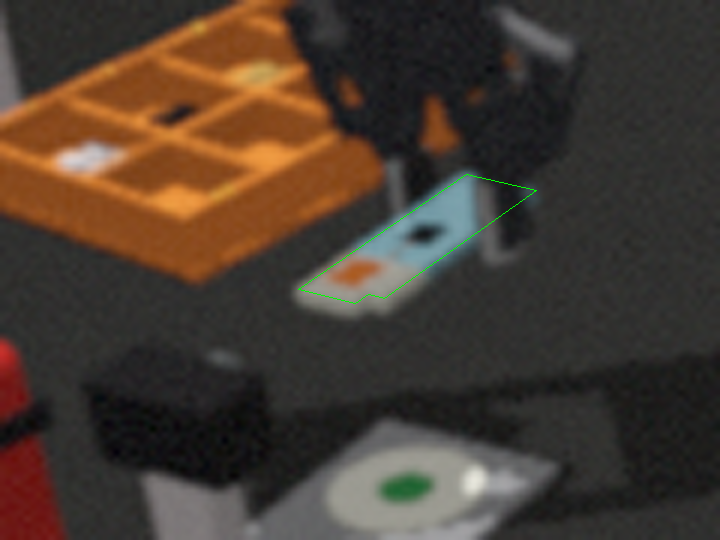

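The plate is held level over the disc, label up, frosted end at crop (355,290) towards the black camera. It matches the predicted green outline to within about 1–2 mm. The "label px" number is invalid because it caught the orange tray. I'll hold still briefly, check the neighbours, and hand in.

Request:
{"name": "send_rows", "arguments": {"series": "0 0 0 0 0 0 -0.6;0 0 0 0 0 0 -0.6;0 0 0 0 0 0 -0.6;0 0 0 0 0 0 -0.6"}}

```text
time_s: 13.28
eef_pos: [0.5079, -0.3337, 0.1045]
ee_rot: [0.706, -0.705, -0.047, 0.045]
contact_force: [-0.1, -0.3, -0.2]
opening: 0.409
```

Run:
```python
from h import *
from plant import bot
o=bot.observe();print(o["time_s"],o["eef_pos"].round(4),o["opening"].round(3),abs(o["qvel"]).max().round(4))
S=bot.grab_frame("scene")["color"];a=cv2.imread("pics/scene0.png")
d=cv2.GaussianBlur(cv2.absdiff(S,a).max(2),(5,5),0)
for n,(x,y,w,h) in dict(blue=(280,215,55,35),wheel1=(355,198,32,28),wheel2=(150,232,36,34),can=(285,240,38,110),driver=(185,262,80,50),glue=(250,142,20,36)).items(): print(n,(d[y:y+h,x:x+w]>45).mean().round(3))
print(bot.job_done())
```

```text
Traceback (most recent call last):
AttributeError: 'float' object has no attribute 'round'
```

Run:
```python
from h import *
from plant import bot
S=bot.grab_frame("scene")["color"];a=cv2.imread("pics/scene0.png")
d=cv2.GaussianBlur(cv2.absdiff(S,a).max(2),(5,5),0)
for n,(x,y,w,h) in dict(blue=(280,215,55,35),wheel1=(355,198,32,28),wheel2=(150,232,36,34),can=(285,240,38,110),driver=(185,262,80,50),glue=(250,142,20,36)).items(): print(n,(d[y:y+h,x:x+w]>45).mean().round(3))
print(bot.job_done())
```

```text
blue 0.0
wheel1 0.0
wheel2 0.0
can 0.0
driver 0.0
glue 0.011
the job is handed in; nothing more can be done
None
```

The job is done and handed in at about 13.4 s of the 48 s allowed; no verdict was reported.

- **Reading:** I took the orange-label plate by its clear end, at about x = -27 mm on the plate. I laid it on the check block and let go, and it lay there free for more than 1.5 s. A fit in the scene picture put it within about 0.5 mm and 0.015 rad of the block's pose.
- **Showing:** I regripped the clear end and lifted the plate off. It is held level (tool tilt about 0.004 rad), label up, frosted end towards the viewer's camera. From the tool pose, the label is 10 cm above the disc centre. The plate's outline in the picture agreed with the planned one to about 1–2 mm.
- **Rest of the table:** Comparing the scene picture with the first one, the blue plate, both wheels, the can and the driver were unchanged. The glue area differed in 1.1 % of its pixels, probably the arm's shadow; I did not view it.
- **Checks that failed:** The automatic label measurement over the disc picked up the orange tray, so I disregarded it. The top camera was blocked by the arm at the block, so that placing was checked by the scene camera alone.

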